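# Open the extending book rack one hole wider

## Task

The extending book rack on the shop's display table is full: open it one hole wider for the next title. Pull the spring knob of its sliding end up until the pin is clear, draw that end outward, away from the books, to the next hole and let the pin go fully home in it. Finish holding on: still gripping the knob and keeping a firm, steady outward pull on it, so that the pin bears against the edge of its new hole; leave the books and the other things on the table where they are.

Things in the scene. Friction and masses are not known exactly. Their poses are not given: they have to be found in the camera images.
- rack: Extending book rack, 354 x 150 mm, screwed down to the table (it does not move), books standing in it between two grey upright bookend plates 130 mm wide, tops 160 mm above the table; one is fixed, at y = -177 mm. Origin: rack's centre on the table top, z up; +y = outward, the way its sliding end extends, away from the books; the knob is on the -x side, nearer the robot.
- tubes: The rack's two fixed 25 mm square bright steel tubes, along its y axis at x = -45 and +45 mm, tops 35 mm above the table; origin and axes as the rack. The front one (-45 mm) has a row of 10 mm holes, 40 mm apart, in its top.
- section (a joint): Position of the sliding end along the rack's +y, m: 0 with the pin in its first hole, 0.040 with it centred in the next hole outward (other holes at -0.040, 0.080; travel -0.020 to 0.085; about 1.2 N of friction, about 0.7 kg).
- bookend_top (a point): Middle of the top edge of the sliding end's grey bookend plate, 160 mm above the table, 90 mm inward (-y) of the knob's axis and 45 mm behind it (+x). The sliding end is this plate with two dark 31 mm square sleeves on the tubes, 120 mm long, tops 38 mm above the table, one carrying the knob. Axes as the rack.
- plunger (a joint): Lift of the lock plunger (knob and pin in one), m: 0 = pin fully home, 0.014 = upper stop. A spring pushes it down with 5.4 N at 0, about 12 N at full pull. The 8 mm pin with round end reaches 10 mm below the tube's top when home, so it is clear above 0.010 and has 1 mm of play in a hole. Let down between holes it rides on the tube and drops into a hole as it comes over it.
- knob_mid (a point): Centre of the black plunger knob: upright, round, 26 mm in diameter, 24 mm tall, on the front sleeve; 69 mm above the table with the pin home, moves with the knob. Under it a steel barrel 20 mm in diameter, top 56 mm above the table (30 mm flange at 43 mm). Free for fingers all round (bookend gusset 68 mm inward). Axes as the rack.
- knob: The same black plunger knob as a body; its origin lies on the knob's axis, 69 mm below the knob's centre.
- pin: The steel lock pin under the knob, 8 mm in diameter, in the hole and out of sight while home; its origin lies on its axis, 25 mm below the pin's end.
- next_hole (a point): Centre of the mouth of the next hole outward, 10 mm wide, in the front tube's top face, 35 mm above the table, 40 mm outward of the knob's axis at the start: just outside the sleeve's end, visible. Fixed; axes as the rack.
- book_a: Standing book next to the fixed bookend, 34 x 138 x 205 mm, black; origin centre of its underside (which stands on the tubes 35 mm above the table), z up its height, y across its thickness.
- book_b: Standing book in the middle, 26 x 130 x 190 mm, red; origin and axes likewise.
- book_c: Standing book next to the sliding bookend, 38 x 140 x 210 mm, blue; origin and axes likewise.
- paperback: The next title, a green paperback lying flat on the table beside the rack, 130 x 198 x 32 mm; origin centre of its underside. Not to be moved.
- tape: Black weighted tape dispenser beside the rack, on the other side, 150 x 62 x 92 mm; origin centre of its underside. Not to be moved.
There are look-alikes about, which are no part of the job. Leave any purple look-alike of the book_c alone.

How it is judged:
By the outcome, as a careful person would: the job done as asked, in the order asked, and still so for the second after the job is handed in, while the arm keeps its last pose, push and grip.
It also fails if it takes over 32 s, if anything falls off the work surface, if the arm or the gripper's body presses on something with over 40 N, if the wrist force passes 120 N, or if a joint passes its speed limit or range.

## Robot

A 6-joint arm with a two-finger parallel gripper is mounted at the origin on the work surface. World frame = base frame: x ahead of the robot, y to its left, z up, the work surface at z = 0. Lengths are in mm, angles in rad, forces in N, time in s.
With the tool pointing down it reaches from about 325 to 900 mm from the base axis. Payload 6.1 kg.
Tool frame: the origin (TCP) lies at the very end of the fingers, on their centre line; the grasp point (between the pads) lies 19 mm behind it; z points along the fingers, y is the direction in which the jaws open and shut (so a half turn about z gives the same grasp; the last joint's range is limited). The gripper opens to 87 mm and grips with 3 to 60 N. Pads are 19 mm wide; open, the fingers measure 117 mm over their backs; the gripper's body (75 mm by 190 mm) begins 51 mm behind the grasp point.
Start: joints at [-1.466, 0.22, 1.526, -0, 1.395, -0.126], TCP at [142.966, -608.421, 222.538] pointing down, gripper open.
Joint ranges: [-2.98, 2.98], [-0.91, 2.08], [0.09, 2.57], [-1.24, 4.39], [0.2, 2.65], [-2.68, 2.68]. Speed limits (rad/s): [2.57, 2.57, 3.01, 3.14, 3.14, 3.14].

## Interface

Orientations are given as [roll, pitch, yaw] about the fixed x, y, z axes, in that order (R = Rz(yaw) Ry(pitch) Rx(roll)).
In Python, from workcell import read_state, optics, ctrl gives the robot as it stands.
- The arm moves only by the shell command python3 -m pendant 'ROWS' [OPENING]. ROWS is JSON, one flat list of numbers, 4 for each row, row after row: the shift along the tool's x, y, z in cm, then the turn about the tool's z in degrees. In form: [dx, dy, dz, twist, dx, dy, dz, twist, ...]. A call has 1 to 20 rows; each row shifts and turns the commanded pose from where the row before left it, along the tool's axes as they then stand; what a row does not reach is not made up. A row lasts 1/8 s, in which the tool goes at most 62.5 mm and 10.7 degrees, less where a joint would pass 70% of its speed; a pose out of reach is approached as far as the arm can. A call is refused whole if a number of a shift passes 6.25 or a number of a turn 10.7, either way. A call with a gripper value outside its range is refused whole. OPENING is the finger opening in cm, from 0 to 8.7, set as the call begins (- or left out, the last holds). The fingers move at their own pace and stop on an object; the grip force is fixed at half the most. Time passes only in rows, so rows that do not move let the fingers close. It gives the time, the measured TCP pose, the force and the opening at its end, in the units of the state.
- read_state(): the state, without advancing time (a new reading comes with each control period).
- optics.read_camera(name): name is "side" or "top" or "wrist"; returns (picture, depth): 480x640x3 uint8, red, green, blue; 480x640 float32, mm along the optical axis (not along the pixel's ray), 0 where there is no reading.
- optics.camera_info(name): a dict with "K" (3x3 intrinsics, pixels), "extrinsics" (4x4, takes a point from world to camera coordinates). Camera axes: x right, y down, z forward; pixel columns grow to the right and rows downward; lengths in mm; the calibration is good to about 2 mm. A picture is of the moment at which its call begins: read the wrist's pose just before it. camera_info takes no time and is no camera call; for the wrist camera it gives the pose at the moment of the call.
- ctrl.sign_off(): hands the job in, once; it reports no verdict.
Trained networks look in the newest picture that a camera, given by its name, has taken for a name from the list of things; names that differ only in an ending like _2 or _b are one class to them, and where a whole thing is asked for, a point or a joint stands for the part that bears it (a point fixed in the world has none). Each returns a list of dicts, best first, with "confidence" (0 to 1); they miss things now and then, are a little off and sometimes report something else, mostly with a low value. They report only what shows in the picture. A call takes as long as a camera call. They do not tell look-alikes from the thing itself.
- optics.look_for(camera, label): "box" ([left, top, width, height] in pixels, round what is visible of it).
- optics.regions_of(camera, label): "region" (480x640 bool, what is visible of it) and "box" ([left, top, width, height] in pixels, round what is visible of it).
The state is a dict: "t": time; "joint_pos": joint angles; "qd": joint speeds; "joint_efforts": joint torques, N m; "ee_pos": TCP position; "orientation": TCP orientation; "ft_force": force on the tool from outside, world axes, zero at the start; "moment": the same for the moment, N m; "grip_width": finger opening in mm.
Only numpy, scipy, OpenCV 4.12 (cv2) and the standard library are available. Lean on these libraries where they do the work, as an engineer would, in place of code of your own. Each camera call takes 0.05 s, during which the arm holds its last target. There are 200 camera calls.

## Working session

There is one attempt and no reset: what is moved stays moved. The work goes in short steps, Python scripts to look and compute and a shell command to move; the robot and the scene stay as the last step left them, time stands still between calls to the robot, and variables do not carry over. Pictures are saved under pics/ and viewed, about 8 in all and at most 12, crops included, and the job is handed in when it is done.

```bash
ls; mkdir -p pics; python3 - <<'E'
from workcell import read_state, optics, ctrl
import cv2,numpy as np
s=read_state();print(s)
ims=[]
for c in ("side","top"):
    p,d=optics.read_camera(c); ims.append(p)
    cv2.imwrite(f"pics/{c}0.png",p[:,:,::-1]); np.save(f"pics/{c}0.npy",d)
    for l in ("knob","next_hole","rack","book_c"):
        try:
            for r in optics.look_for(c,l)[:3]: print(c,l,r)
        except Exception as e: print(c,l,e)
print(read_state()["t"])
E
```

```text
pics
{'t': 0.0, 'joint_pos': array([-1.46608505e+00,  2.21196932e-01,  1.52760000e+00,  1.96086882e-05,
        1.39470239e+00, -1.26072823e-01]), 'qd': array([-0.00129131, -0.0001374 , -0.00068902,  0.00020903, -0.00016095,
       -0.00033696]), 'joint_efforts': array([ 1.80463368e-03, -4.94606245e+01, -3.87371242e+01,  7.01535819e-02,
        5.72407886e-02, -1.39301651e-04]), 'ee_pos': array([ 142.91774313, -607.81013842,  221.46122356]), 'orientation': array([-3.13970354e+00, -2.58888271e-04,  2.30780404e-01]), 'ft_force': array([ 0.45623162, -0.8079615 ,  0.79053046]), 'moment': array([ 0.02443413, -0.00520413, -0.01169203]), 'grip_width': 87.30187833956708}
side knob {'box': [310.1, 250.1, 12.5, 10.7], 'confidence': 0.39}
side next_hole {'box': [287.5, 223.4, 102.8, 97.2], 'confidence': 0.63}
side rack {'box': [284.9, 219.8, 103.3, 96.7], 'confidence': 0.73}
side rack {'box': [310.7, 251.0, 16.5, 30.9], 'confidence': 0.61}
side rack {'box': [204.4, 173.1, 25.0, 21.4], 'confidence': 0.44}
side book_c {'box': [340.9, 234.4, 52.0, 75.7], 'confidence': 0.92}
side book_c {'box': [326.2, 224.1, 51.0, 69.5], 'confidence': 0.79}
side book_c {'box': [283.2, 265.8, 46.9, 67.5], 'confidence': 0.79}
top knob {'box': [331.0, 237.7, 8.6, 10.5], 'confidence': 0.5}
top next_hole {'box': [281.6, 203.4, 122.2, 57.3], 'confidence': 0.63}
top next_hole {'box': [331.7, 240.8, 10.1, 12.2], 'confidence': 0.35}
top rack {'box': [281.7, 202.9, 125.4, 58.5], 'confidence': 0.6}
top book_c {'box': [389.7, 202.2, 12.2, 55.1], 'confidence': 0.82}
top book_c {'box': [367.4, 278.1, 58.6, 35.6], 'confidence': 0.82}
top book_c {'box': [399.8, 201.4, 18.5, 54.5], 'confidence': 0.73}
0.5
```

```bash
python3 - <<'E'
import cv2,numpy as np
a=cv2.imread("pics/side0.png")[150:350,180:440]; b=cv2.imread("pics/top0.png")[170:350,240:460]
cv2.imwrite("pics/a.png",cv2.resize(a,None,fx=3,fy=3,interpolation=cv2.INTER_CUBIC));cv2.imwrite("pics/b.png",cv2.resize(b,None,fx=3.3,fy=3.3,interpolation=cv2.INTER_CUBIC))
E
```

```text
(no output)
```

View pics/a.png

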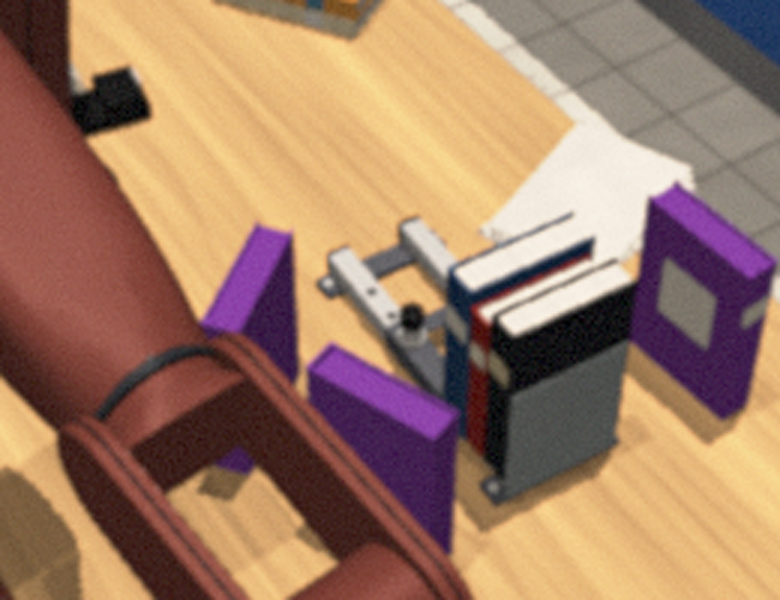

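View pics/b.png

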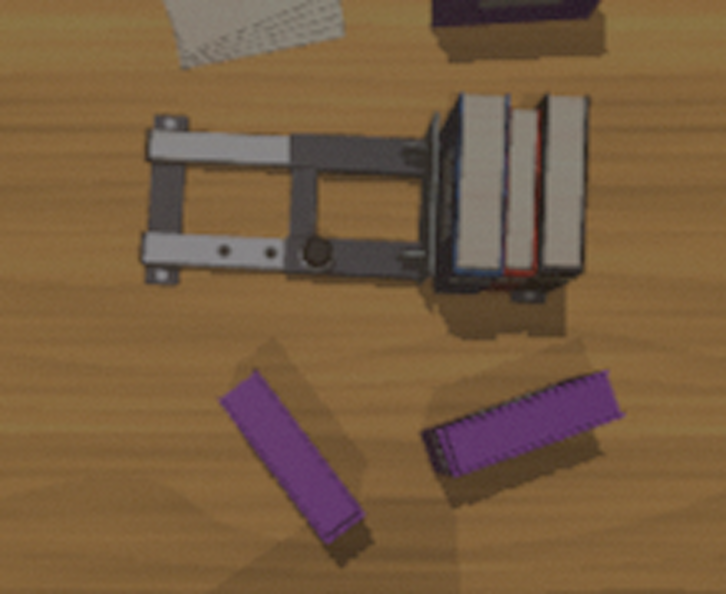

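```bash
cat > h.py <<'E'
import numpy as np
from workcell import read_state, optics, ctrl
def unproj_z(info,u,v,z):
    K=np.array(info["K"]);T=np.array(info["extrinsics"]);R,t=T[:3,:3],T[:3,3]
    c=-R.T@t; r=R.T@np.linalg.inv(K)@[u,v,1]; return c+r*(z-c[2])/r[2]
def cloud(info,d):
    K=np.array(info["K"]);T=np.array(info["extrinsics"]);R,t=T[:3,:3],T[:3,3]
    v,u=np.mgrid[:480,:640]
    p=np.stack([(u-K[0,2])/K[0,0]*d,(v-K[1,2])/K[1,1]*d,d],-1)
    return (p-t)@R
E
python3 - <<'E'
from h import *
import cv2
i=optics.camera_info("top");print(i)
for n,u,v,z in [("knob",336.1,245.8,81),("h1",321.8,246.7,35),("h2",307.6,245.8,35),
  ("tubeendF",240+145/3.3,170+247/3.3,35),("tubeendR",240+150/3.3,170+147/3.3,35),("fsleeve",240+285/3.3,170+252/3.3,38)]: print(n,unproj_z(i,u,v,z).round(1))
d=np.load("pics/top0.npy");P=cloud(i,d);im=cv2.imread("pics/top0.png")
hsv=cv2.cvtColor(im,cv2.COLOR_BGR2HSV)
m=((hsv[...,0]>130)&(hsv[...,0]<160)&(hsv[...,1]>80)&(P[...,2]>150)).astype(np.uint8)
n,l,st,c=cv2.connectedComponentsWithStats(m)
for k in range(1,n):
    if st[k,4]>30:
        q=P[l==k].astype(np.float32); r=cv2.minAreaRect(q[:,:2].copy()); print("purple",cv2.boxPoints(r).round().tolist(),np.median(q[:,2]))
print("knob cloud",P[243:250,333:340][...,2].round())
i=optics.camera_info("side");d=np.load("pics/side0.npy");P=cloud(i,d)
u,v=180+411/3,150+318/3;print("side knob",unproj_z(i,u,v,72),P[int(v),int(u)])
print("h1",unproj_z(i,180+390/3,150+316/3,35),"h2",unproj_z(i,180+371/3,150+291/3,35))
E
```

```text
{'K': array([[622.77867499,   0.        , 315.04677462],
       [  0.        , 622.77867499, 232.87063906],
       [  0.        ,   0.        ,   1.        ]]), 'extrinsics': array([[ 1.50544312e-03, -9.99875527e-01, -1.57055419e-02,
         1.14570134e+01],
       [-9.93833966e-01,  2.45273129e-04, -1.10878256e-01,
         6.14006486e+02],
       [ 1.10868307e-01,  1.57756219e-02, -9.93709891e-01,
         1.74079194e+03],
       [ 0.00000000e+00,  0.00000000e+00,  0.00000000e+00,
         1.00000000e+00]])}
knob [572.8 -47.2  81. ]
h1 [574.4  -7.4  35. ]
h2 [576.9  33.   35. ]
tubeendF [579.6 100.3  35. ]
tubeendR [666.7  96.6  35. ]
fsleeve [575.1 -20.4  38. ]
purple [[417.0, -16.0], [811.0, -302.0], [886.0, -199.0], [492.0, 87.0]] 205.45114
purple [[338.0, -52.0], [359.0, -80.0], [468.0, 3.0], [446.0, 31.0]] 206.11932
purple [[364.0, -27.0], [417.0, -281.0], [470.0, -270.0], [417.0, -16.0]] 206.0937
knob cloud [[76. 86. 87. 89. 76. 85. 73.]
 [78. 78. 72. 68. 82. 80. 82.]
 [80. 84. 82. 86. 79. 89. 79.]
 [81. 85. 85. 81. 78. 82. 76.]
 [79. 80. 84. 80. 78. 84. 82.]
 [83. 79. 79. 80. 75. 79. 80.]
 [73. 82. 81. 81. 77. 78. 76.]]
side knob [571.98483458 -50.46936469  72.        ] [564.74935731 -60.76798305  85.62938003]
h1 [575.13928279  -8.06008119  35.        ] h2 [578.5326895   32.68843326  35.        ]
```

```bash
python3 -m pendant '[0,0,-5.5,0, 0,0,-5.5,0, 4.55,-3.72,0,0, 4.55,-3.72,0,0, 4.55,-3.72,0,0, 4.55,-3.72,0,0, 4.55,-3.72,0,0, 4.55,-3.72,0,0, 4.55,-3.72,0,0, 4.55,-3.72,0,0, 4.55,-3.72,0,0, 4.55,-3.72,0,0, 4.55,-3.72,0,0, 4.55,-3.72,0,0]' 8.7
python3 -m pendant '[0,0,0,-10.7, 0,0,0,-10.7, 0,0,0,-10.7, 0,0,0,-10.7, 0,0,0,-10.7, 0,0,0,-10.7, 0,0,0,-10.7, 0,0,0,-10.7, 0,0,0,-10.7, 0,0,0,-10.5, 0,0,0,0, 0,0,0,0]'
python3 - <<'E'
from h import *
import cv2
s=read_state();print(s["t"],s["ee_pos"],s["orientation"],s["joint_pos"])
i=optics.camera_info("wrist");p,d=optics.read_camera("wrist")
cv2.imwrite("pics/w1.png",p[:,:,::-1]);np.save("pics/w1.npy",d);np.savez("pics/w1i.npz",K=i["K"],extrinsics=i["extrinsics"])
P=cloud(i,d)
for l in ("knob","book_c"):
    for r in optics.regions_of("wrist",l)[:3]:
        q=P[r["region"]];q=q[np.isfinite(q[:,0])];print(l,r["box"],r["confidence"],np.percentile(q,[2,50,98],axis=0).round().tolist())
E
```

```text
t: 2.25
ee_pos: [573.4, -47.2, 332.9]
orientation: [3.141, -0.001, 0.231]
ft_force: [0.8, -0.5, 0.9]
grip_width: 87.3
t: 3.75
ee_pos: [572.4, -48.9, 332.6]
orientation: [3.141, 0.0, 2.091]
ft_force: [0.3, 0.2, -0.3]
grip_width: 86.9
3.75 [572.39200708 -48.92328897 332.6112343 ] [3.14147148e+00 6.96951833e-05 2.09128519e+00] [-2.22533010e-01  5.06289346e-02  1.51012888e+00  3.06517687e-05
  1.58069846e+00 -7.43021572e-01]
knob [314.2, 187.2, 15.1, 25.0] 0.63 [[559.0, -58.0, 66.0], [570.0, -46.0, 81.0], [582.0, -35.0, 83.0]]
knob [219.2, 358.8, 76.2, 42.6] 0.39 [[551.0, -215.0, 220.0], [593.0, -211.0, 223.0], [631.0, -202.0, 231.0]]
book_c [192.8, 366.5, 99.0, 43.5] 0.88 [[542.0, -246.0, 224.0], [573.0, -220.0, 236.0], [627.0, -212.0, 241.0]]
book_c [82.1, 186.2, 120.2, 135.4] 0.87 [[389.0, -259.0, 11.0], [427.0, -173.0, 161.0], [465.0, -138.0, 210.0]]
book_c [361.8, 305.1, 83.0, 84.7] 0.83 [[776.0, -274.0, 9.0], [779.0, -191.0, 110.0], [787.0, -149.0, 189.0]]
```

View pics/w1.png

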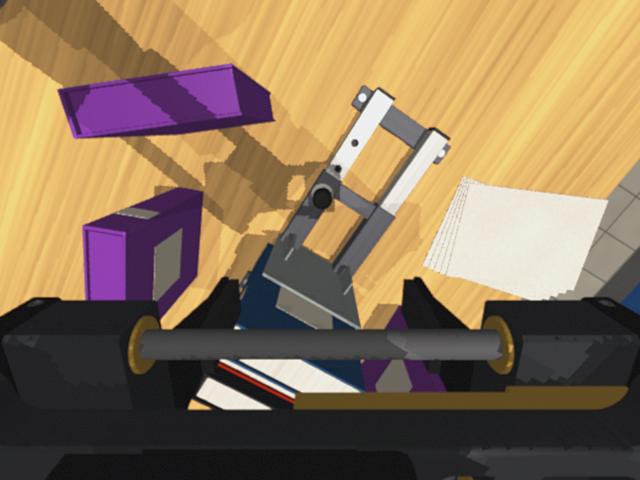

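```bash
python3 - <<'E'
from h import *
import cv2
i=np.load("pics/w1i.npz");d=np.load("pics/w1.npy");P=cloud(i,d);im=cv2.imread("pics/w1.png")
g=cv2.cvtColor(im,cv2.COLOR_BGR2GRAY)
def blob(u,v,t,w):
    m=(g[v-w:v+w+1,u-w:u+w+1]<t); y,x=np.nonzero(m);return u-w+x.mean(),v-w+y.mean(),m.sum()
u,v,n=blob(338,169,90,6);print(u,v,n,unproj_z(i,u,v,35))
u,v,n=blob(355,143,90,6);print(u,v,n,unproj_z(i,u,v,35))
q=P[185:212,310:335].reshape(-1,3);q=q[(q[:,2]>77)&(q[:,2]<90)];print("knobtop",len(q),q.mean(0),np.percentile(q,[3,97],axis=0))
print(unproj_z(i,322,195,81))
E
```

```text
337.2432432432432 168.6216216216216 37 [572.82457261  -7.95536366  35.        ]
354.56 142.4 25 [575.22242285  32.75321935  35.        ]
knobtop 314 [570.72714733 -47.03203859  80.90657626] [[559.8249096  -58.15105729  77.85751583]
 [581.68534934 -36.38871798  82.88034556]]
[568.39129993 -42.03269086  81.        ]
```

```bash
python3 -m pendant '[0.16,-0.03,5,0, 0,0,5,0, 0,0,5,0, 0,0,5,0, 0,0,3.5,0, 0,0,2.5,0, 0,0,1.5,0, 0,0,0.55,0, 0,0,0,0]'
python3 - <<'E'
from h import *
import cv2
p,d=optics.read_camera("wrist");cv2.imwrite("pics/w2.png",p[:,:,::-1])
s,d=optics.read_camera("side");cv2.imwrite("pics/s2.png",cv2.resize(s[200:320,250:410,::-1],None,fx=4,fy=4))
E
```

```text
t: 5.03
ee_pos: [571.8, -47.8, 52.6]
orientation: [3.141, 0.0, 2.095]
ft_force: [-0.3, 0.1, 0.2]
grip_width: 87.1
```

View pics/w2.png

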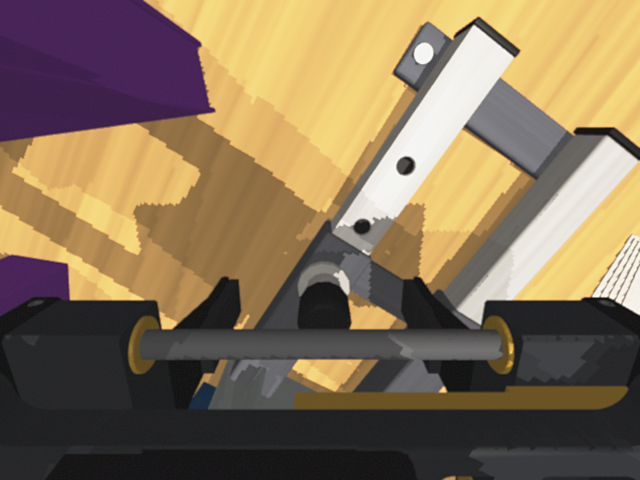

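View pics/s2.png

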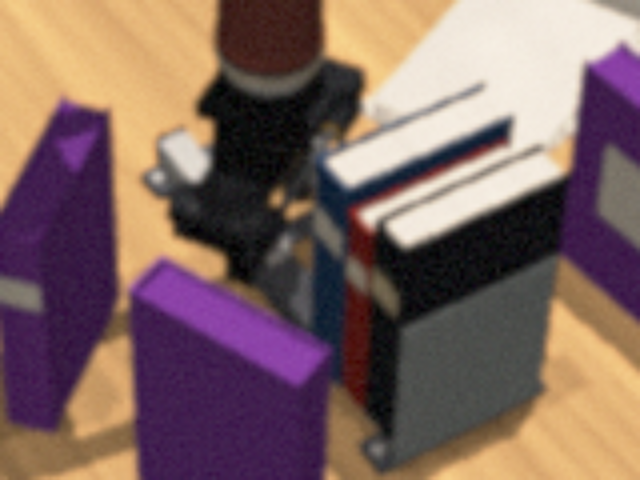

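The wrist view shows the knob at about (325, 305), centred between the fingers at 240 and 405. The next hole is free at (362, 226), and nothing is touching. Now I'll close the gripper.

```bash
python3 -m pendant '[0,0,0,0,0,0,0,0,0,0,0,0,0,0,0,0,0,0,0,0,0,0,0,0]' 0; python3 -m pendant '[0,0,0,0,0,0,0,0]'
```

```text
t: 5.88
ee_pos: [571.3, -47.7, 52.0]
orientation: [-3.142, -0.0, 2.095]
ft_force: [-0.1, 0.6, 0.1]
grip_width: 34.9
t: 6.12
ee_pos: [572.6, -47.7, 52.2]
orientation: [3.139, 0.002, 2.095]
ft_force: [4.4, 0.4, -3.7]
grip_width: 25.0
```

```bash
python3 -m pendant '[0,0,0,0, 0,0,-0.3,0, 0,0,-0.3,0, 0,0,-0.3,0, 0,0,-0.3,0, 0,0,-0.05,0, 0,0,0,0,0,0,0,0]'; python3 - <<'E'
from h import *
s=read_state();print(s["ee_pos"],s["ft_force"],s["grip_width"])
E
```

```text
t: 7.12
ee_pos: [572.4, -47.7, 63.6]
orientation: [3.139, 0.001, 2.095]
ft_force: [8.3, -1.2, -10.4]
grip_width: 25.1
[572.42293408 -47.7281706   63.64043339] [  8.25616204  -1.16657406 -10.39993724] 25.06299047708984
```

```bash
python3 -m pendant '[-0.07,0.1,-0.08,0, 0,0,0,0, 0,0,0,0]'; python3 -m pendant '[0.28,0.18,0,0, 0.28,0.18,0,0, 0.28,0.18,0,0, 0.28,0.18,0,0, 0,0,0,0]'
```

```text
t: 7.5
ee_pos: [572.5, -47.7, 63.8]
orientation: [3.141, -0.0, 2.095]
ft_force: [7.1, -0.4, -10.9]
grip_width: 25.1
t: 8.12
ee_pos: [573.2, -34.3, 63.8]
orientation: [3.141, -0.0, 2.095]
ft_force: [5.8, -0.3, -10.7]
grip_width: 25.2
```

```bash
python3 -m pendant '[0.28,0.18,0,0, 0.28,0.18,0,0, 0.28,0.18,0,0, 0.28,0.18,0,0, 0.28,0.18,0,0, 0.28,0.18,0,0, 0.28,0.18,0,0, 0.24,0.15,0,0, 0,0,0,0, 0,0,0,0]'; python3 - <<'E'
from h import *
import cv2
s=read_state();print(s["ee_pos"],s["ft_force"])
i=optics.camera_info("wrist");p,d=optics.read_camera("wrist");cv2.imwrite("pics/w3.png",p[:,:,::-1])
E
```

```text
t: 9.38
ee_pos: [574.4, -8.3, 63.8]
orientation: [3.141, -0.0, 2.095]
ft_force: [5.6, 0.3, -11.4]
grip_width: 25.2
[574.37207581  -8.29184536  63.81331544] [  5.58698411   0.31562691 -11.37955141]
```

View pics/w3.png

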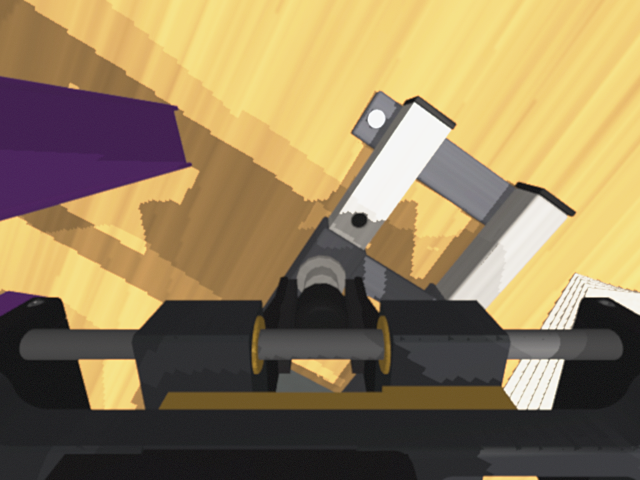

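The sliding end moved with the knob: the sleeve end now sits just short of the following hole at (359, 219). Lowering the pin.

```bash
python3 -m pendant '[0,0,0.3,0, 0,0,0.2,0, 0,0,0,0]'; python3 -m pendant '[0,0,0.2,0, 0,0,0.2,0, 0,0,0.2,0, 0,0,0.2,0, 0,0,0,0, 0,0,0,0]'
```

```text
t: 9.8
ee_pos: [574.4, -8.3, 58.9]
orientation: [3.141, -0.0, 2.095]
ft_force: [5.7, 0.9, -9.0]
grip_width: 25.1
t: 10.55
ee_pos: [574.4, -8.1, 52.3]
orientation: [3.141, -0.0, 2.095]
ft_force: [4.4, 3.4, -6.0]
grip_width: 25.5
```

```bash
python3 -m pendant '[0,0,0.08,0, 0,0,0,0, 0,0,0,0]'; python3 -m pendant '[0,0,0.08,0, 0,0,0,0, 0,0,0,0]'
```

```text
t: 10.92
ee_pos: [574.6, -8.2, 52.2]
orientation: [3.141, -0.0, 2.095]
ft_force: [0.6, 3.6, 3.5]
grip_width: 25.4
t: 11.3
ee_pos: [574.7, -8.2, 52.1]
orientation: [3.141, 0.0, 2.095]
ft_force: [-2.2, 4.8, 9.9]
grip_width: 25.4
```

```bash
python3 -m pendant '[0.08,0.05,-0.1,0, 0,0,0,0, 0,0,0,0]'; python3 -m pendant '[0.08,0.05,0,0, 0,0,0,0, 0,0,0,0]';  python3 -m pendant '[0.08,0.05,0,0, 0,0,0,0, 0,0,0,0]'
```

```text
t: 11.68
ee_pos: [574.6, -8.0, 52.1]
orientation: [-3.142, 0.001, 2.095]
ft_force: [-0.6, 0.8, 6.4]
grip_width: 25.1
t: 12.05
ee_pos: [574.7, -7.3, 52.1]
orientation: [-3.141, 0.001, 2.095]
ft_force: [-0.2, -0.7, 5.4]
grip_width: 24.8
t: 12.42
ee_pos: [574.7, -6.4, 52.1]
orientation: [-3.141, 0.001, 2.095]
ft_force: [-0.7, -0.3, 4.1]
grip_width: 25.5
```

```bash
python3 -m pendant '[0.08,0.05,-0.03,0, 0,0,0,0, 0,0,0,0]'; python3 -m pendant '[0.08,0.05,0,0, 0,0,0,0, 0,0,0,0]'
```

```text
t: 12.8
ee_pos: [574.7, -5.5, 52.1]
orientation: [-3.141, 0.001, 2.095]
ft_force: [1.5, -5.2, 3.3]
grip_width: 25.0
t: 13.18
ee_pos: [574.7, -5.4, 52.2]
orientation: [-3.141, 0.002, 2.095]
ft_force: [0.5, -8.7, 3.8]
grip_width: 25.1
```

```bash
python3 -m pendant '[0.08,0.05,0,0, 0,0,0,0, 0,0,0,0]'; python3 -m pendant '[0.05,0.03,-0.03,0, 0,0,0,0, 0,0,0,0, 0,0,0,0]'
```

```text
t: 13.55
ee_pos: [574.7, -5.2, 52.1]
orientation: [-3.14, 0.003, 2.095]
ft_force: [0.4, -11.3, 3.0]
grip_width: 25.0
t: 14.05
ee_pos: [574.7, -5.2, 52.2]
orientation: [-3.14, 0.004, 2.095]
ft_force: [1.1, -13.0, 1.6]
grip_width: 25.1
```

```bash
python3 -m pendant '[0.05,0.03,0,0, 0,0,0,0, 0,0,0,0]'; python3 -m pendant '[0,0,0,0, 0,0,0,0, 0,0,0,0,0,0,0,0,0,0,0,0,0,0,0,0,0,0,0,0,0,0,0,0]'
python3 - <<'E'
from h import *
import cv2
a,_=optics.read_camera("side");b,_=optics.read_camera("wrist");
cv2.imwrite("pics/f.png",np.vstack([cv2.resize(a[190:340,180:440,::-1],(520,300)),cv2.resize(b[:360,:,::-1],(520,292))]))
s=read_state();print(s["t"],s["ee_pos"],s["ft_force"],s["grip_width"])
E
```

```text
t: 14.42
ee_pos: [574.7, -5.1, 52.2]
orientation: [-3.139, 0.005, 2.095]
ft_force: [0.7, -15.5, 0.5]
grip_width: 25.3
t: 15.42
ee_pos: [574.7, -5.1, 52.2]
orientation: [-3.139, 0.005, 2.095]
ft_force: [0.8, -15.0, 0.3]
grip_width: 24.9
15.525 [574.70937567  -5.09446519  52.18110843] [ -0.11600432 -16.07540919   0.90995238] 24.876198165716005
```

View pics/f.png

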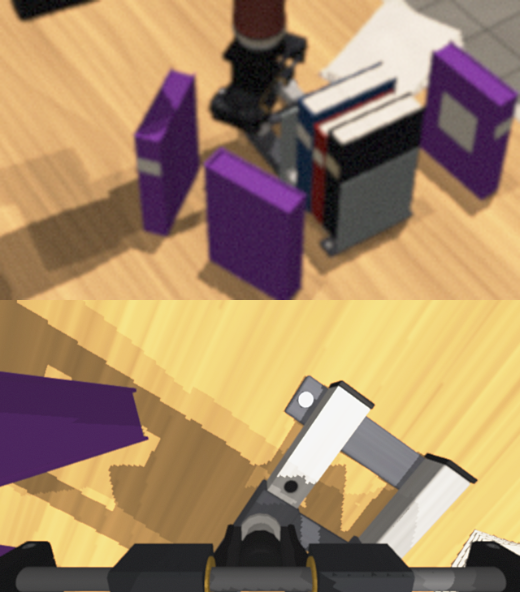

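The books and the purple look-alikes are still standing. The next hole further out, at (290, 486), is still clear of the sleeve. The pull holds steady at about 15 N, and the vertical load is near zero.

```bash
python3 -c "
from workcell import ctrl,read_state
print(ctrl.sign_off()); s=read_state(); print(s['t'],s['ft_force'])"
```

```text
the job is handed in; nothing more can be done
None
the job is handed in; nothing more can be done
```

The rack is open one hole wider and I've handed the job in. The gripper still holds the knob with a steady outward pull. The hand-in gives no verdict.

**What I did:** I gripped the knob with the jaws turned about 30° to clear the bookend and the purple books. I lifted the plunger about 11.7 mm, drew the sliding end about 39.4 mm outward and lowered the pin.

**Last checks (t = 15.5 s of 32 s):**
- **Pin home:** the knob came back to its starting height (TCP z 52.2 mm, the same as before the lift). Pushing down further met a stiff stop, so the pin is fully in.
- **In the hole:** the sliding end moved freely for about 2 mm, then stopped hard.
- **Outward pull:** it stayed at 15–16 N for over a second, with vertical load near zero and the grip at 25 mm.
- **Surroundings:** in the last side and wrist pictures the books and purple look-alikes were standing in place. I didn't measure their positions again, and did not check the paperback or tape dispenser separately.

**One small disagreement:** the gripper ended 42.6 mm outward of where it started. The expected figure is about 41 mm (40 mm plus 1 mm of play). I put the difference down to give in the wrist and pads, or a slight slip on the knob.

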